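Lock the magnifier's lens ring with the pin spanner

ROBOT

A 7-joint arm with a two-finger parallel gripper is mounted at the origin on the work surface. World frame = base frame: x ahead of the robot, y to its left, z up, the work surface at z = 0. Lengths are in m, angles in rad, forces in N, time in s.
With the tool pointing down it reaches from about 0.425 to 1.025 m from the base axis. Payload 9.4 kg.
Tool frame: the origin (TCP) lies midway between the tips of the shut fingers; the grasp point (between the pads) lies env.hold_point_z behind it (env.hold_point_z is the distance from the TCP to the grasp point, in m); z points along the fingers, y is the line along which they close (so a half turn about z gives the same grasp; the last joint's range is limited). The gripper opens to 85 mm and grips with 20 to 120 N. Pads are 22 mm wide; open, the fingers measure 114 mm over their backs; the gripper's body (76 mm by 85 mm) begins 54 mm behind the grasp point. The pads swing forward as they close: fully open they stand 13 mm farther back than shut.
Start: joints at [-1.241, 0.599, -0.003, 1.599, 0.002, 0.943, -0.08], TCP at [0.287, 0.666, 0.231] pointing down, gripper open.
Joint ranges: [-2.57, 2.57], [-0.35, 1.97], [-1.29, 1.29], [0.11, 2.56], [-1.05, 4.19], [0.11, 1.86], [-2.63, 2.63]. Speed limits (rad/s): [2.22, 2.22, 3.01, 3.01, 3.14, 3.14, 3.14].

INTERFACE

Orientations are given as a 3x3 rotation matrix whose columns are the frame's x, y, z axes.
In Python, from bench import env gives the robot as it stands.
- The arm moves only by the tool carry_out, never from a script. Its argument "series" is a list of rows, each an object of numbers: "grip": the opening, from 0 (shut) to 1 (fully open); "tx", "ty", "tz": the shift along the tool's x, y, z as a fraction of full scale; "roll": the turn about the tool's z as a fraction of full scale. In form: [{"grip": .., "tx": .., "ty": .., "tz": .., "roll": ..}, ...]. A call has exactly 8 rows; each row shifts and turns the commanded pose from where the row before left it, along the tool's axes as they then stand; what a row does not reach is not made up. Full scale, the value 1, is 25 mm for a shift and 0.08 rad for a turn. A row lasts 1/10 s, in which the tool goes at most 50 mm and 8.59 degrees, less where a joint would pass 70% of its speed; a pose out of reach is approached as far as the arm can. A call with a number of a shift or a turn outside -1 to 1 is refused whole. A call with a gripper value outside its range is refused whole. The fingers move at their own pace and stop on an object; "squeeze" is the grip in N (left out, the last holds). Time passes only in rows, so rows that do not move let the fingers close, or fill a call up. It gives the time, the measured TCP pose, the force, the opening and the grip force at its end, in the units of the state.
- env.observe(): the state, without advancing time (a new reading comes with each control period).
- env.get_image(name): name is "side" or "top" or "wrist"; returns (picture, depth): 480x640x3 uint8, blue, green, red; 480x640 float32, m along the optical axis (not along the pixel's ray), 0 where there is no reading.
- env.get_calibration(name): a dict with "intrinsics" (3x3 intrinsics, pixels), "R" (3x3) and "t" (3): a world point X has camera coordinates R X + t. Camera axes: x right, y down, z forward; pixel columns grow to the right and rows downward; lengths in m; the calibration is good to about 2 mm. A picture is of the moment at which its call begins: read the wrist's pose just before it. get_calibration takes no time and is no camera call; for the wrist camera it gives the pose at the moment of the call.
- env.job_done(): hands the job in; it is judged then, once.
The state is a dict: "time": time; "joint_pos": joint angles; "joint_vel": joint speeds; "tau": joint torques, N m; "tool_pos": TCP position; "tcp_rot": TCP orientation; "force": force on the tool from outside, world axes, zero at the start; "torque": the same for the moment, N m; "grip_width": opening from 0.0 (shut) to 1.0 (fully open); "grip_force": force on a finger pad.
Only numpy, scipy, OpenCV 4.12 (cv2) and the standard library are available. Lean on these libraries where they do the work, as an engineer would, in place of code of your own. Each camera call takes 0.05 s, during which the arm holds its last target. There are 200 camera calls.

TASK

The lens of the woodcarver's bench magnifier is loose: take the two-pin spanner from its wooden rest, put both pins fully into the two holes of the recessed aluminium retaining ring, and turn the ring clockwise (seen from above) to its stop, where the red dot meets the yellow mark on the rim. Then stand the spanner back in its rest, pins down and bar in the trough, and let go. Touch the lens glass with nothing, and leave the carving and the other things on the bench where they are.

Things in the scene. Friction and masses are not known exactly. Their poses are not given: they have to be found in the camera images.
- magnifier: magnifier head fixed face up: round wooden base 124 mm across, 25 mm high, on it a black housing 100 mm across, its 8 mm wide rim 57 mm above the bench; inside the rim a recess 84 mm across, 4 mm deep down to the ring. Origin on its vertical axis at bench height, z up. A yellow mark on the rim lies 0.171 rad counter-clockwise from its x axis, along which a short steel stub sticks out. Never moves
- ring (a joint): turn of the aluminium retaining ring about the magnifier's vertical axis, rad: 0 fully loose, grows clockwise seen from above, stop (locked) at 1.4; starts between 0.1 and 0.6; turns with a steady friction of about 0.1 N m and stays where it is left
- ring_face (a point): centre of the ring's top face, 53 mm above the bench; turns with the ring: x points to ring_hole_a, y to the red dot, z up. The ring is flat, 80 mm outside, 40 mm bore, 8 mm thick; the lens glass lies in the bore 7 mm below this face; under the holes it is free for 22 mm below this face
- ring_hole_a (a point): centre of one hole's mouth in the ring's top face, 30 mm from the axis; a round through hole 10 mm across. The ring's two holes are alike
- ring_hole_b (a point): centre of the other hole's mouth, opposite, 60 mm from the first; 10 mm across
- lens: round pale blue lens glass 39 mm across in the ring's bore, fixed; origin at its underside, 40 mm above the bench, top at 46 mm; to be touched by nothing
- spanner: loose T-shaped spanner, about 0.21 kg, standing pins down in the rest. Origin: centre of the underside of its steel bar (72 x 20 x 12 mm along x, y, z); z up along the handle. Two 6 mm pins reach 12 mm below the bar at 30 mm to either side along x. Above it a 14 mm neck. Turned half round it fits alike; pins fully in, the bar's underside lies on the ring's face
- spanner_pin_a (a point): tip of the pin on the spanner's +x side
- spanner_pin_b (a point): tip of the pin on the spanner's -x side
- spanner_handle (a point): place to grip, on the axis of the square red plastic handle, 85 mm above the bar's underside; the handle is 20 x 20 mm, sides parallel to the spanner's x and y, and runs from 30 to 110 mm above the bar's underside
- rest: pale wooden rest fixed on the bench, 100 x 48 mm (along its x, y), 38 mm high, with an open trough 80 x 28 mm along its x; origin at its centre at bench height, z up
- rest_pad (a point): centre of the top of the cork pad (40 mm long, 28 mm wide) in the middle of the trough, 23 mm above the bench, 15 mm below the rest's upper edge; x along the trough. The spanner's bar lies on the pad, its pins hang free beyond the pad's ends, where the trough is 15 mm deeper
- bird: small pale carved wooden bird on a round foot, about 110 x 46 x 80 mm, standing between the magnifier and the rest; origin under its foot; leave it alone
- gouge_a: carving gouge with dark wooden handle, 150 mm, lying near the robot; origin under its middle; leave it alone
- gouge_b: carving gouge with brown wooden handle, 150 mm, lying; origin under its middle; leave it alone
- dividers: brass dividers, 150 mm long, lying on the far side; origin under the middle; leave them alone
- blank_a: wooden blank 70 x 110 x 45 mm on the far side; origin under its centre; leave it alone
- blank_b: wooden blank 60 x 90 x 40 mm on the far side; origin under its centre; leave it alone
- sanding_block: cork sanding block 60 x 45 x 28 mm; origin under its centre; leave it alone
Things that resemble listed ones, but are neither listed nor needed, are in the scene too. There is more than one size of the spanner; the one meant has the size given above. Leave any pink look-alike of the rest alone.

How it is judged:
On the way, in this order (a step that is already met when the one before it is completed fails the run):
1. the spanner's pins are fully in the ring's two holes (horizontal distance between spanner and ring_face below 0.005 m and z of spanner in the frame of ring_face below 0.004 m and angle between the x axis of spanner and the x axis of ring_face, either way round below 0.16 rad and angle between spanner's own z axis and vertical below 0.1 rad), for 0.2 s.
2. the ring is turned clockwise to its stop with the spanner's pins in its holes (all of step 1 and value of joint ring above 1.34 rad), for 0.2 s.
At the end, for the whole second after the job is handed in: the ring is within 0.06 rad of its stop at 1.4 rad, and the spanner stands upright (within 0.12 rad) and at rest in the trough of its rest, its bar's underside within 5 mm of the pad's height and within 9 mm of its centre along each side, either way round (value of joint ring above 1.34 rad and x of spanner in the frame of rest_pad between -0.009 and 0.009 m and y of spanner in the frame of rest_pad between -0.009 and 0.009 m and z of spanner in the frame of rest_pad between -0.005 and 0.005 m and angle between spanner's own z axis and vertical below 0.12 rad and linear speed of spanner below 0.02 m/s and angular speed of spanner below 0.2 rad/s); the robot touches nothing.
It fails at once if the lens glass is touched (more than 1 N) (contact force between anything else and lens above 1 N).
It fails at once if the carving or another loose thing on the bench is moved by more than 25 mm (distance of any of bird, gouge_a, gouge_b, dividers, blank_a, blank_b, sanding_block from where it was at the start of the episode above 0.025 m).
It also fails if it takes over 61 s, if anything falls off the work surface, if the arm or the gripper's body presses on something with over 40 N, if the wrist force passes 120 N, or if a joint passes its speed limit or range.

## Working session

There is one attempt and no reset: what is moved stays moved. The work goes in short steps, Python scripts to look and compute and a tool call to move; the robot and the scene stay as the last step left them, time stands still between calls to the robot, and variables do not carry over. Pictures are saved under pics/ and viewed, at most 10 in all, crops included, and the job is handed in when it is done.

Besides the shell and the picture viewer there is one more tool, called after ">>>" as name(argument=value, ...), one argument or row to a line, values as JSON. carry_out: Moves the arm, as the interface text tells. Shift numbers are shares of 25 mm and turn numbers shares of 0.08 rad, none past 1 either way. Its arguments: {"type":"object","properties":{"series":{"type":"array"},"squeeze":{"type":"number"}},"required":["series"]}

```bash
ls; mkdir -p pics
python3 - <<'E'
from bench import env
import cv2,numpy as np
s=env.observe();print(s['time'],s['tool_pos'],s['tcp_rot'],s['grip_width'],env.hold_point_z)
for n in("top","side"):
    p,d=env.get_image(n);cv2.imwrite(f"pics/{n}.png",p);np.save(f"pics/{n}.npy",d)
    c=env.get_calibration(n);np.savez(f"pics/{n}_c.npz",K=c["intrinsics"],R=c["R"],t=c["t"]);print(n,-np.array(c["R"]).T@c["t"])
E
```

```text
pics
0.0 [0.28670885 0.66539295 0.23040434] [[-9.18422369e-01  3.95600982e-01 -4.63673865e-04]
 [ 3.95601217e-01  9.18421144e-01 -1.51005861e-03]
 [-1.71532787e-04 -1.57030155e-03 -9.99998752e-01]] 1.0021559780000198 0.0187
top [ 0.31721233 -0.02834061  1.22102972]
side [0.10285898 0.57928315 0.64683325]
```

View pics/top.png

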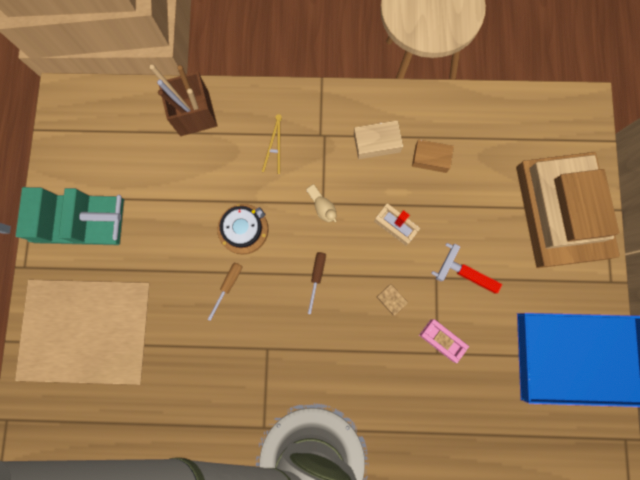

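View pics/side.png

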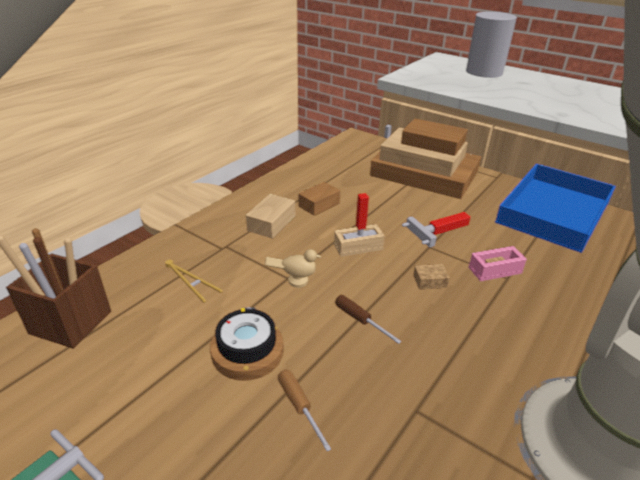

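The top view shows the magnifier at (240,228), with the bird at (323,205). There are three spanner-like things:
- A red-handled spanner standing in the pale rest at (400,222).
- A larger red T lying at (470,268).
- A grey T on the green case at (100,217).

The pink rest at (445,341) is the look-alike. The spanner standing in the pale rest fits the description. I'll confirm that in a crop.

```bash
cat > h.py <<'E'
import numpy as np,cv2
def cal(n):
    c=np.load(f"pics/{n}_c.npz");return c["K"],c["R"],c["t"]
def onz(n,u,v,z,c=None):
    K,R,t=c or cal(n); o=-R.T@t; r=R.T@np.linalg.solve(K,[u,v,1.]); return o+r*(z-o[2])/r[2]
def dep(n,u,v):
    K,R,t=cal(n); d=np.load(f"pics/{n}.npy")[int(v),int(u)]; return R.T@(np.linalg.solve(K,[u,v,1.])*d-t)
def proj(c,X):
    K,R,t=c; p=K@(R@np.array(X)+t); return p[:2]/p[2]
E
python3 - <<'E'
import cv2,numpy as np
from h import *
p=cv2.imread("pics/top.png")
a=cv2.resize(p[195:260,210:275],(520,520)[:2],interpolation=cv2.INTER_CUBIC)[:,:]
a=cv2.resize(p[198:258,213:273],(400,400),interpolation=cv2.INTER_CUBIC)
b=cv2.resize(p[193:253,370:430],(400,400),interpolation=cv2.INTER_CUBIC)
cv2.imwrite("pics/crop.png",np.hstack([a,b]))
for u,v in [(240,228),(400,218),(404,215),(323,205),(399,224),(449,262)]: print(u,v,dep("top",u,v).round(3))
E
```

```text
240 228 [0.532 0.186 0.048]
400 218 [ 0.548 -0.184  0.132]
404 215 [ 0.555 -0.193  0.132]
323 205 [ 0.591 -0.011  0.059]
399 224 [ 0.544 -0.189  0.081]
449 262 [ 0.465 -0.315  0.027]
```

View pics/crop.png

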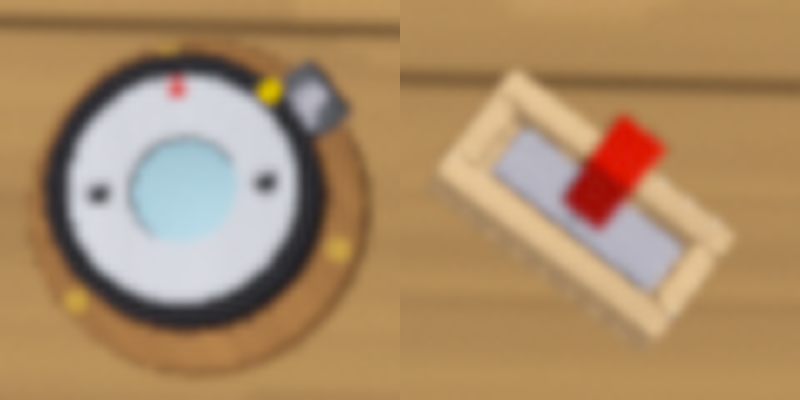

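The crop shows the ring holes at (98,193) and (264,182) and the red dot at (177,87). The yellow mark is at (270,91), next to the stub. On the right, a small steel bar lies in the pale rest's trough with its red handle upright, so this is the right one.

Run:
```python
from h import *
f=lambda U,V,u0,v0,z: onz("top",u0+(U+.5)/6.6667-.5,v0+(V+.5)/6.6667-.5,z)
m=lambda U,V,z:f(U,V,213,198,z)
A,B,D,Y,C=m(98,193,.053),m(264,182,.053),m(177,87,.053),m(270,91,.057),m(186,192,.057)
print("holes",A,B,np.linalg.norm(A-B),"mid",(A+B)/2,"rim",C)
c=(A+B)/2; an=lambda P:np.arctan2(*(P-c)[[1,0]])
print("ang A,B,D,Y",an(A),an(B),an(D),an(Y))
R=[f(U,V,370,193,.038) for U,V in[(115,68),(335,238),(257,340),(38,165)]]
print("rest",np.mean(R,0),[np.linalg.norm(R[i]-R[i-1]) for i in range(4)]); e=R[1]-R[0]+R[2]-R[3];print("ang",np.arctan2(e[1],e[0]))
print("top",np.mean([f(U,V,370,193,.133) for U,V in[(226,115),(265,150),(232,190),(190,155)]],0), f(200,190,370,193,.035))
from bench import env
c=env.get_calibration("wrist");s=env.observe();T=np.array(s["tcp_rot"])
print("cam in tool",T.T@(-c["R"].T@c["t"]-s["tool_pos"]),"\n",(c["R"]@T).round(3),c["intrinsics"])
```

```text
holes [0.53430082 0.21543091 0.053     ] [0.53966401 0.15617209 0.053     ] 0.0595010243253443 mid [0.53698242 0.1858015  0.053     ] rim [0.53464089 0.18319166 0.057     ]
ang A,B,D,Y 1.6610547785917509 -1.4805378749980387 0.09332194231706349 -0.719357052168871
rest [ 0.55536082 -0.19109552  0.038     ] [np.float64(0.04592345411910516), np.float64(0.09987369192559462), np.float64(0.04712421214434959), np.float64(0.10021384995749488)]
ang -2.234171224078657
top [ 0.55340856 -0.19213438  0.133     ] [ 0.56057224 -0.19664633  0.035     ]
cam in tool [ 0.06484171 -0.00032257 -0.14322092] 
 [[-0.     1.    -0.001]
 [-0.966 -0.001 -0.26 ]
 [-0.26   0.001  0.966]] [[337.00329453   0.         314.80173975]
 [  0.         337.00329453 237.90149105]
 [  0.           0.           1.        ]]
```

Measurements agree with the given sizes: 59.5 mm between the holes, and a rest of 100 x 47 mm. The ring value works out to about 0.59. I'll move over the magnifier first and take a wrist look there.

>>> carry_out(
  series=[
    {"tx": -1, "ty": -0.85},
    {"tx": -1, "ty": -0.85},
    {"tx": -1, "ty": -0.85},
    {"tx": -1, "ty": -0.85},
    {"tx": -1, "ty": -0.85},
    {"tx": -1, "ty": -0.85},
    {"tx": -1, "ty": -0.85},
    {"tx": -1, "ty": -0.85},
  ],
)

```text
validation failed for argument at $.se...
```

>>> carry_out(
  series=[
    {"tx": -1, "ty": -0.85},
    {"tx": -1, "ty": -0.85},
    {"tx": -1, "ty": -0.85},
    {"tx": -1, "ty": -0.85},
    {"tx": -1, "ty": -0.85},
    {"tx": -1, "ty": -0.85},
    {"tx": -1, "ty": -0.85},
    {"tx": -0.4, "ty": -0.85},
  ],
)

```text
validation failed for argument at $.se...
```

Each row probably needs all five fields.

>>> carry_out(
  series=[
    {"grip": 1, "tx": -1, "ty": -0.85, "tz": 0, "roll": 0},
    {"grip": 1, "tx": -1, "ty": -0.85, "tz": 0, "roll": 0},
    {"grip": 1, "tx": -1, "ty": -0.85, "tz": 0, "roll": 0},
    {"grip": 1, "tx": -1, "ty": -0.85, "tz": 0, "roll": 0},
    {"grip": 1, "tx": -1, "ty": -0.85, "tz": 0, "roll": 0},
    {"grip": 1, "tx": -1, "ty": -0.85, "tz": 0, "roll": 0},
    {"grip": 1, "tx": -1, "ty": -0.85, "tz": 0, "roll": 0},
    {"grip": 1, "tx": -1, "ty": -0.85, "tz": 0, "roll": 0},
  ],
)

```text
time: 0.9
tool_pos: [0.4036, 0.4292, 0.231]
tcp_rot: [[-0.918, 0.396, -0.0], [0.396, 0.918, -0.0], [0.0, -0.001, -1.0]]
force: [-0.4, 1.0, 0.4]
grip_width: 0.996
grip_force: 0.0
```

>>> carry_out(
  series=[
    {"grip": 1, "tx": -1, "ty": -0.85, "tz": 0, "roll": 0},
    {"grip": 1, "tx": -1, "ty": -0.85, "tz": 0, "roll": 0},
    {"grip": 1, "tx": -1, "ty": -0.85, "tz": 0, "roll": 0},
    {"grip": 1, "tx": -1, "ty": -0.85, "tz": 0, "roll": 0},
    {"grip": 1, "tx": -1, "ty": -0.85, "tz": 0, "roll": 0},
    {"grip": 1, "tx": -1, "ty": -0.85, "tz": 0, "roll": 0},
    {"grip": 1, "tx": -1, "ty": -0.85, "tz": 0, "roll": 0},
    {"grip": 1, "tx": 0, "ty": 0, "tz": 0, "roll": 0},
  ],
)

```text
time: 1.7
tool_pos: [0.507, 0.2198, 0.2311]
tcp_rot: [[-0.916, 0.402, 0.0], [0.402, 0.916, -0.002], [-0.001, -0.002, -1.0]]
force: [0.2, -0.1, -0.6]
grip_width: 0.995
grip_force: 0.0
```

```bash
cat >> h.py <<'E'
def wrist(name):
    from bench import env
    s=env.observe(); c=env.get_calibration("wrist"); p,d=env.get_image("wrist")
    cv2.imwrite(f"pics/{name}.png",p);np.save(f"pics/{name}.npy",d)
    np.savez(f"pics/{name}_c.npz",K=c["intrinsics"],R=c["R"],t=c["t"]);print(s["time"],s["tool_pos"],s["tcp_rot"][:,1]);return p
E
python3 -c "
from h import *
wrist('w1')"
```

```text
1.7 [0.50695759 0.21978741 0.23113352] [ 0.40167854  0.9157788  -0.00188398]
```

View pics/w1.png

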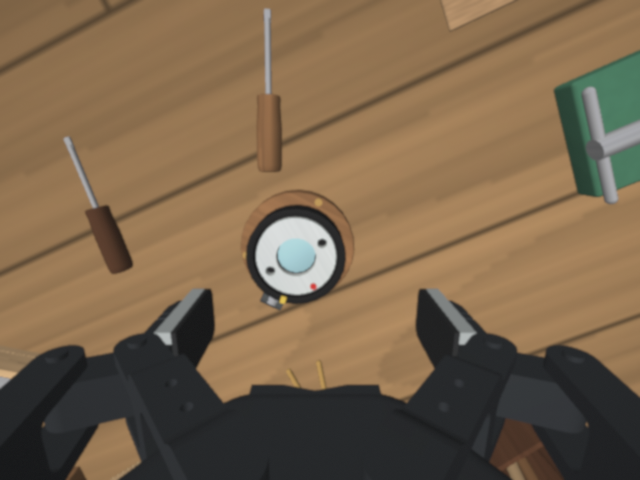

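The wrist view shows the magnifier at (297,254), the holes near (322,243) and (270,270), the red dot near (313,286) and the yellow mark near (283,300). I'll refine these with centroids and compare them with the top view.

```bash
cat >> h.py <<'E'
def cen(n,u,v,r,kind):
    p=cv2.imread(f"pics/{n}.png").astype(float); y,x=np.mgrid[0:480,0:640]; m=(abs(x-u)<=r)&(abs(y-v)<=r)
    b,g,rd=p[...,0],p[...,1],p[...,2]
    w={"dark":200-p.mean(2),"red":rd-(b+g)/2-40,"yel":(rd+g)/2-b-90}[kind]; w=np.clip(w,0,None)*m
    return (x*w).sum()/w.sum(),(y*w).sum()/w.sum()
E
python3 - <<'E'
from h import *
def go(n,A,B,D,Y,r,c):
    a,b,d=[onz(n,*cen(n,*q,r,k),.053) for q,k in((A,"dark"),(B,"dark"),(D,"red"))]; y=onz(n,*cen(n,*Y,r,"yel"),.057)
    m=(a+b)/2; an=lambda P:np.arctan2(*(P-m)[[1,0]])
    print(n,a.round(4),b.round(4),np.linalg.norm(a-b),"mid",m.round(4),"ang",an(a),an(b),an(d),an(y))
go("w1",(322,243),(270,270),(313,286),(283,300),5,0)
go("top",(227.3,226.6),(252.3,225),(239.2,210.7),(253.1,211.3),2.6,0)
for n,(u,v) in(("w1",(297,254)),("top",(240,227))):
    p=cv2.imread(f"pics/{n}.png"); R=60 if n=="w1" else 30
    m=(p.max(2)<75).astype(np.uint8); q=np.zeros_like(m); cv2.circle(q,(u,v),R,1,-1); m*=q
    cs,_=cv2.findContours(m,0,2); c=max(cs,key=cv2.contourArea); 
    c=cv2.convexHull(c);e=cv2.fitEllipse(c);print(n,e,onz(n,*e[0],.055))
E
```

```text
w1 [0.534  0.2149 0.053 ] [0.5397 0.1553 0.053 ] 0.05986347600303232 mid [0.5369 0.1851 0.053 ] ang 1.6661034461113553 -1.4754892074784416 0.08697338302463817 -0.7070019680809423
top [0.5341 0.2152 0.053 ] [0.5396 0.1555 0.053 ] 0.05992043358827834 mid [0.5368 0.1853 0.053 ] ang 1.6638823722202893 -1.4777102813695038 0.10915091448639604 -0.7029954438588868
w1 ((295.7248840332031, 254.60040283203125), (97.69579315185547, 98.59593200683594), 18.09710693359375) [0.5346404  0.18663202 0.055     ]
top ((240.47579956054688, 226.36550903320312), (40.192604064941406, 41.12404251098633), 113.92376708984375) [0.53503712 0.18355409 0.055     ]
```

The two cameras agree on the ring: centre (0.5368, 0.1852), hole line at 1.665 rad, and 0.79 rad to turn. Next I'll move over the rest.

>>> carry_out(
  series=[
    {"grip": 1, "tx": -0.52, "ty": -0.9, "tz": 0, "roll": 0},
    {"grip": 1, "tx": -0.52, "ty": -0.9, "tz": 0, "roll": 0},
    {"grip": 1, "tx": -0.52, "ty": -0.9, "tz": 0, "roll": 0},
    {"grip": 1, "tx": -0.52, "ty": -0.9, "tz": 0, "roll": 0},
    {"grip": 1, "tx": -0.52, "ty": -0.9, "tz": 0, "roll": 0},
    {"grip": 1, "tx": -0.52, "ty": -0.9, "tz": 0, "roll": 0},
    {"grip": 1, "tx": -0.52, "ty": -0.9, "tz": 0, "roll": 0},
    {"grip": 1, "tx": -0.52, "ty": -0.9, "tz": 0, "roll": 0},
  ],
)

```text
time: 2.55
tool_pos: [0.5293, 0.0187, 0.2312]
tcp_rot: [[-0.919, 0.394, -0.0], [0.394, 0.919, 0.001], [0.0, 0.0, -1.0]]
force: [0.1, 0.8, -0.1]
grip_width: 1.0
grip_force: 0.0
```

>>> carry_out(
  series=[
    {"grip": 1, "tx": -0.52, "ty": -0.9, "tz": 0, "roll": 0},
    {"grip": 1, "tx": -0.52, "ty": -0.9, "tz": 0, "roll": 0},
    {"grip": 1, "tx": -0.52, "ty": -0.9, "tz": 0, "roll": 0},
    {"grip": 1, "tx": -0.52, "ty": -0.9, "tz": 0, "roll": 0},
    {"grip": 1, "tx": -0.52, "ty": -0.9, "tz": 0, "roll": 0},
    {"grip": 1, "tx": -0.52, "ty": -0.9, "tz": 0, "roll": 0},
    {"grip": 1, "tx": -0.52, "ty": -0.9, "tz": 0, "roll": 0},
    {"grip": 1, "tx": -0.52, "ty": -0.9, "tz": 0, "roll": 0},
  ],
)

```text
time: 3.35
tool_pos: [0.5542, -0.1877, 0.2311]
tcp_rot: [[-0.919, 0.394, -0.0], [0.394, 0.919, 0.001], [0.0, 0.001, -1.0]]
force: [-0.1, 0.4, -0.1]
grip_width: 1.002
grip_force: 0.0
```

>>> carry_out(
  series=[
    {"grip": 1, "tx": 0, "ty": 0, "tz": 0, "roll": 1},
    {"grip": 1, "tx": 0, "ty": 0, "tz": 0, "roll": 1},
    {"grip": 1, "tx": 0, "ty": 0, "tz": 0, "roll": 1},
    {"grip": 1, "tx": 0, "ty": 0, "tz": 0, "roll": 1},
    {"grip": 1, "tx": 0, "ty": 0, "tz": 0, "roll": 1},
    {"grip": 1, "tx": 0, "ty": 0, "tz": 0, "roll": 1},
    {"grip": 1, "tx": 0, "ty": 0, "tz": 0, "roll": 1},
    {"grip": 1, "tx": 0, "ty": 0, "tz": 0, "roll": 1},
  ],
)

```text
time: 4.15
tool_pos: [0.5542, -0.1865, 0.2311]
tcp_rot: [[-0.499, 0.867, -0.0], [0.867, 0.499, 0.001], [0.001, 0.0, -1.0]]
force: [-0.7, 0.4, -0.1]
grip_width: 1.003
grip_force: 0.0
```

>>> carry_out(
  series=[
    {"grip": 1, "tx": 0, "ty": 0, "tz": 0, "roll": 1},
    {"grip": 1, "tx": 0, "ty": 0, "tz": 0, "roll": 1},
    {"grip": 1, "tx": 0, "ty": 0, "tz": 0, "roll": 1},
    {"grip": 1, "tx": 0, "ty": 0, "tz": 0, "roll": 1},
    {"grip": 1, "tx": 0, "ty": 0, "tz": 0, "roll": 1},
    {"grip": 1, "tx": 0, "ty": 0, "tz": 0, "roll": 1},
    {"grip": 1, "tx": 0, "ty": 0, "tz": 0, "roll": 1},
    {"grip": 1, "tx": 0, "ty": 0, "tz": 0, "roll": 1},
  ],
)

```text
time: 4.95
tool_pos: [0.5542, -0.1865, 0.231]
tcp_rot: [[0.117, 0.993, -0.0], [0.993, -0.117, 0.001], [0.001, -0.0, -1.0]]
force: [0.0, 0.6, -0.6]
grip_width: 1.0
grip_force: 0.0
```

>>> carry_out(
  series=[
    {"grip": 1, "tx": 0, "ty": 0, "tz": 0, "roll": 1},
    {"grip": 1, "tx": 0, "ty": 0, "tz": 0, "roll": 1},
    {"grip": 1, "tx": 0, "ty": 0, "tz": 0, "roll": 1},
    {"grip": 1, "tx": 0, "ty": 0, "tz": 0, "roll": 1},
    {"grip": 1, "tx": 0, "ty": 0, "tz": 0, "roll": 1},
    {"grip": 1, "tx": 0, "ty": 0, "tz": 0, "roll": 1},
    {"grip": 1, "tx": 0, "ty": 0, "tz": 0, "roll": 0.8},
    {"grip": 1, "tx": 0, "ty": 0, "tz": 0, "roll": 0},
  ],
)

```text
time: 5.75
tool_pos: [0.5542, -0.1866, 0.2309]
tcp_rot: [[0.612, 0.791, -0.001], [0.791, -0.612, 0.0], [0.0, -0.001, -1.0]]
force: [-0.5, 0.5, 0.3]
grip_width: 1.002
grip_force: 0.0
```

```bash
python3 -c "
from h import *
p=wrist('w2'); print(proj(cal('w2'),[.555,-.1915,.133]),proj(cal('w2'),[.555,-.1915,.038]))"
```

```text
5.75 [ 0.55417392 -0.18656489  0.23090194] [ 7.90671507e-01 -6.12240167e-01 -7.38062728e-04]
[318.68076562 243.55969424] [317.71682286 217.85655922]
```

View pics/w2.png

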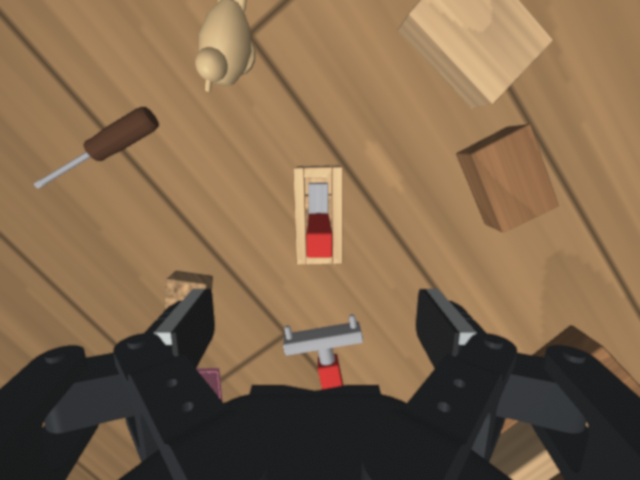

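The rest is at (318,215) and its trough runs along the image rows. The handle's bright top is at (319,245), the larger spanner lies at (322,345), and the fingers straddle nothing. I'll measure the handle top and the rest edges precisely.

Run:
```python
from h import *
p=cv2.imread("pics/w2.png").astype(int); hz=cv2.cvtColor(p.astype(np.uint8),cv2.COLOR_BGR2HSV)
m=((p[...,2]-np.maximum(p[...,0],p[...,1])>120)&(p[...,2]>185)).astype(np.uint8); m[:220]=0;m[275:]=0
c=max(cv2.findContours(m,0,2)[0],key=cv2.contourArea); r=cv2.minAreaRect(c); q=onz("w2",*r[0],.133)
print("handle",r,q, [ (onz("w2",*x,.133)-q).round(4)[:2].tolist() for x in cv2.boxPoints(r)], dep("w2",*r[0]))
K,R,t=cal("w2"); d=np.load("pics/w2.npy"); v,u=np.mgrid[150:285,280:360]
P=(np.linalg.inv(K)@np.stack([u.ravel(),v.ravel(),np.ones(u.size)])*d[150:285,280:360].ravel()).T; P=(P-t)@R
s=P[(abs(P[:,2]-.038)<.004)]; s=s[np.linalg.norm(s[:,:2]-[.555,-.191],axis=1)<.07]
r=cv2.minAreaRect(s[:,:2].astype(np.float32)*1000); print("rest",r,len(s),np.median(s[:,2]))
b=P[abs(P[:,2]-.035)<.002]
```

```text
handle ((318.5, 245.5), (21.0, 23.0), 90.0) [ 0.55397599 -0.1926089   0.133     ] [[-0.0018, 0.0116], [0.0117, 0.0012], [0.0018, -0.0118], [-0.0118, -0.0012]] [ 0.5541001  -0.19243611  0.13372759]
rest ((555.75634765625, -190.6746826171875), (100.15235900878906, 47.33503341674805), 53.336612701416016) 2910 0.03808481433894696
```

>>> carry_out(
  series=[
    {"grip": 1, "tx": -0.16, "ty": 0.14, "tz": 0.6, "roll": 0},
    {"grip": 1, "tx": 0, "ty": 0, "tz": 0.9, "roll": 0},
    {"grip": 1, "tx": 0, "ty": 0, "tz": 0.9, "roll": 0},
    {"grip": 1, "tx": 0, "ty": 0, "tz": 0.9, "roll": 0},
    {"grip": 1, "tx": 0, "ty": 0, "tz": 0.9, "roll": 0},
    {"grip": 1, "tx": 0, "ty": 0, "tz": 0.9, "roll": 0},
    {"grip": 1, "tx": 0, "ty": 0, "tz": 0.55, "roll": 0},
    {"grip": 1, "tx": 0, "ty": 0, "tz": 0, "roll": 0},
  ],
)

```text
time: 6.6
tool_pos: [0.5529, -0.1933, 0.0879]
tcp_rot: [[0.613, 0.79, -0.003], [0.79, -0.613, 0.001], [-0.001, -0.003, -1.0]]
force: [0.4, 0.4, 0.1]
grip_width: 1.0
grip_force: 0.0
```

>>> carry_out(
  series=[
    {"grip": 0.4, "tx": 0, "ty": 0, "tz": 0, "roll": 0},
    {"grip": 0.3, "tx": 0, "ty": 0, "tz": 0, "roll": 0},
    {"grip": 0.1, "tx": 0, "ty": 0, "tz": 0, "roll": 0},
    {"grip": 0, "tx": 0, "ty": 0, "tz": 0, "roll": 0},
    {"grip": 0, "tx": 0, "ty": 0, "tz": 0, "roll": 0},
    {"grip": 0, "tx": 0, "ty": 0, "tz": 0, "roll": 0},
    {"grip": 0, "tx": 0, "ty": 0, "tz": 0, "roll": 0},
    {"grip": 0, "tx": 0, "ty": 0, "tz": 0, "roll": 0},
  ],
  squeeze=70,
)

```text
time: 7.4
tool_pos: [0.5541, -0.1932, 0.0908]
tcp_rot: [[0.613, 0.79, 0.001], [0.79, -0.613, 0.001], [0.001, 0.0, -1.0]]
force: [-1.2, 1.9, 6.6]
grip_width: 0.227
grip_force: 68.1
```

Firm grip at 19.3 mm opening. I'll lift while turning toward the hole angle.

>>> carry_out(
  series=[
    {"grip": 0, "tx": 0, "ty": 0, "tz": -0.4, "roll": 0},
    {"grip": 0, "tx": 0, "ty": 0, "tz": -0.8, "roll": 0},
    {"grip": 0, "tx": 0, "ty": 0, "tz": -0.9, "roll": -0.5},
    {"grip": 0, "tx": 0, "ty": 0, "tz": -0.9, "roll": -0.9},
    {"grip": 0, "tx": 0, "ty": 0, "tz": -0.9, "roll": -1},
    {"grip": 0, "tx": 0, "ty": 0, "tz": -0.8, "roll": -1},
    {"grip": 0, "tx": 0, "ty": 0, "tz": -0.3, "roll": -1},
    {"grip": 0, "tx": 0, "ty": 0, "tz": 0, "roll": -1},
  ],
)

```text
time: 8.2
tool_pos: [0.5545, -0.1938, 0.2172]
tcp_rot: [[0.223, 0.975, 0.003], [0.975, -0.223, -0.001], [-0.0, 0.003, -1.0]]
force: [-0.0, 1.1, -2.4]
grip_width: 0.225
grip_force: 68.4
```

>>> carry_out(
  series=[
    {"grip": 0, "tx": 0, "ty": 0, "tz": 0, "roll": -1},
    {"grip": 0, "tx": 0, "ty": 0, "tz": 0, "roll": -1},
    {"grip": 0, "tx": 0, "ty": 0, "tz": 0, "roll": -1},
    {"grip": 0, "tx": 0, "ty": 0, "tz": 0, "roll": -1},
    {"grip": 0, "tx": 0.4, "ty": 0, "tz": 0, "roll": 0},
    {"grip": 0, "tx": 0.8, "ty": 0, "tz": 0, "roll": 0},
    {"grip": 0, "tx": 1, "ty": 0, "tz": 0, "roll": 0},
    {"grip": 0, "tx": 1, "ty": 0, "tz": 0, "roll": 0},
  ],
)

```text
time: 9.0
tool_pos: [0.5463, -0.1125, 0.2153]
tcp_rot: [[-0.089, 0.996, -0.0], [0.996, 0.089, 0.0], [0.0, -0.0, -1.0]]
force: [0.7, 0.4, -2.5]
grip_width: 0.224
grip_force: 68.4
```

>>> carry_out(
  series=[
    {"grip": 0, "tx": 1, "ty": 0.1, "tz": 0, "roll": 0},
    {"grip": 0, "tx": 1, "ty": 0.1, "tz": 0, "roll": 0},
    {"grip": 0, "tx": 1, "ty": 0.1, "tz": 0, "roll": 0},
    {"grip": 0, "tx": 1, "ty": 0.1, "tz": 0, "roll": 0},
    {"grip": 0, "tx": 1, "ty": 0.1, "tz": 0, "roll": 0},
    {"grip": 0, "tx": 1, "ty": 0.1, "tz": 0, "roll": 0},
    {"grip": 0, "tx": 1, "ty": 0.05, "tz": 0, "roll": 0},
    {"grip": 0, "tx": 1, "ty": 0, "tz": 0, "roll": 0},
  ],
)

```text
time: 9.8
tool_pos: [0.544, 0.0885, 0.2154]
tcp_rot: [[-0.09, 0.996, 0.0], [0.996, 0.09, 0.0], [0.0, 0.0, -1.0]]
force: [-0.8, -0.5, -2.3]
grip_width: 0.224
grip_force: 68.4
```

>>> carry_out(
  series=[
    {"grip": 0, "tx": 1, "ty": 0, "tz": 0, "roll": 0},
    {"grip": 0, "tx": 1, "ty": 0, "tz": 0.4, "roll": 0},
    {"grip": 0, "tx": 0.8, "ty": 0, "tz": 0.6, "roll": 0},
    {"grip": 0, "tx": 0.5, "ty": 0, "tz": 0.6, "roll": 0},
    {"grip": 0, "tx": 0.2, "ty": 0, "tz": 0.4, "roll": 0},
    {"grip": 0, "tx": 0, "ty": 0, "tz": 0.2, "roll": 0},
    {"grip": 0, "tx": 0, "ty": 0, "tz": 0, "roll": 0},
    {"grip": 0, "tx": 0, "ty": 0, "tz": 0, "roll": 0},
  ],
)

```text
time: 10.6
tool_pos: [0.5369, 0.1726, 0.1602]
tcp_rot: [[-0.09, 0.996, 0.0], [0.996, 0.09, -0.001], [-0.001, 0.0, -1.0]]
force: [0.3, 0.0, -2.2]
grip_width: 0.225
grip_force: 68.4
```

Run:
```python
from h import *
p=wrist('w3')
from bench import env
s,d=env.get_image("side"); cv2.imwrite("pics/s3.png",s)
o=env.observe();T=o["tool_pos"];x=o["tcp_rot"][:,0];print(T,x)
c=cal("side"); P=[T+[0,0,-.0663]+k*.03*x+[0,0,-.012] for k in(-1,1)]
H=[np.array([.5368,.1852,.053])+k*.03*np.array([np.cos(1.665),np.sin(1.665),0]) for k in(-1,1)]
print("pins pred",[proj(c,q).round(1) for q in P],"holes",[proj(c,q).round(1) for q in H])
u,v=proj(c,H[0]).astype(int); cv2.imwrite("pics/s3c.png",cv2.resize(s[v-90:v+30,u-80:u+80],(800,600),interpolation=cv2.INTER_CUBIC)); print(u-80,v-90)
```

```text
10.6 [0.53688776 0.17256785 0.1601992 ] [9.95960414e-01 8.97932053e-02 1.81929909e-04]
[0.53699525 0.17298186 0.16057744] [-9.02511510e-02  9.95919038e-01 -4.55553533e-06]
pins pred [array([260.1, 303.1]), array([237.3, 324.6])] holes [array([256.2, 319.7]), array([233.6, 341.9])]
176 229
```

View pics/s3c.png

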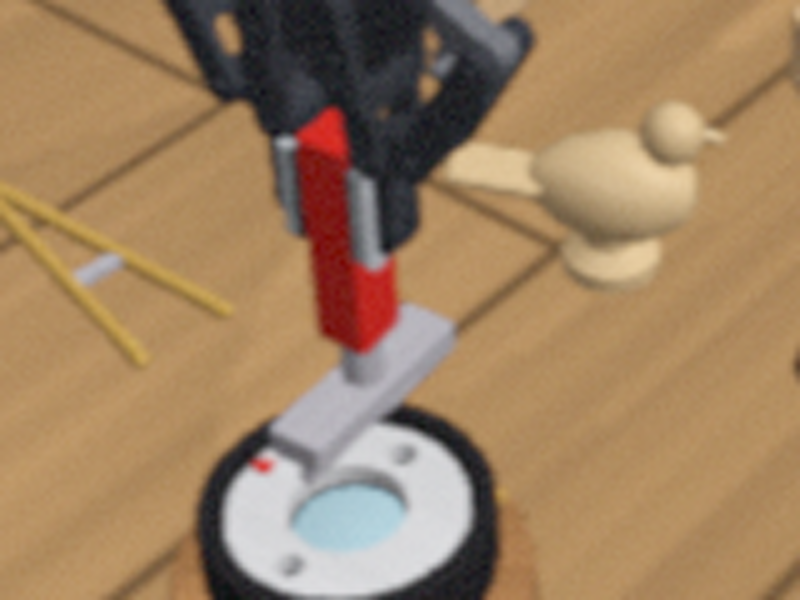

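View pics/w3.png

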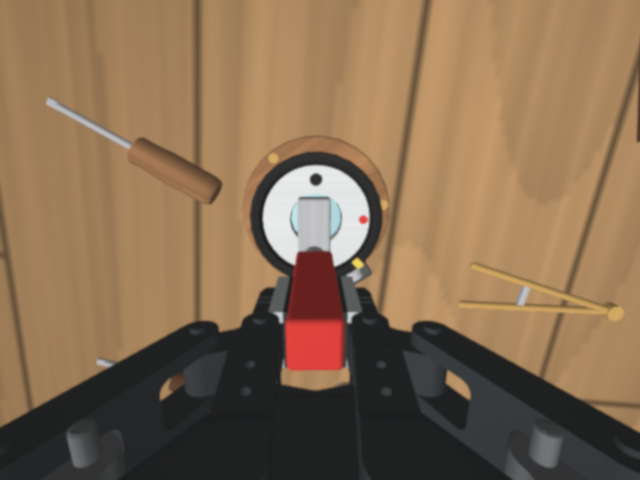

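The side crop shows the bar above the ring. Its visible end corners are at about (275,430) and (312,455) in the crop, with the far corners at (410,305) and (455,325). In the wrist view the bar's end edge runs from (299,198) to (330,198), and the free hole is at (316,179). I'll compare these with the predicted positions.

Run:
```python
from h import *
T=np.array([.53695,.1728,.1604]);x=np.array([-.0902,.9959,0]);y=np.array([.9959,.0902,0])
B=T+[0,0,-.0678]
for a in(-1,1):
  for b in(-1,1):
    X=B+a*.036*x+b*.01*y+[0,0,.012]; s=(proj(cal("side"),X)-[176,229])*5+2; print(a,b,"side crop",s.round(0),"wrist",proj(cal("w3"),X).round(1))
print("hole wrist pred",[proj(cal("w3"),np.array([.5368,.1852,.053])+k*.03*np.array([np.cos(1.665),np.sin(1.665),0])) for k in(1,-1)],"meas",cen("w3",316,179,9,"dark"))
p=cv2.imread("pics/w3.png").mean(2)
print("row205",p[206:212,292:338].mean(0).round(0).astype(int).tolist()); print("col",p[190:206,308:322].mean(1).round(0).astype(int).tolist())
hp=cv2.imread("pics/w3.png").astype(int); m=((hp[...,2]>185)&(hp[...,2]-hp[...,1]>110)).astype(np.uint8); m[:,:270]=0;m[:,360:]=0
r=cv2.minAreaRect(cv2.findNonZero(m));print(r,"pred handle top",[proj(cal("w3"),B+a*.01*x+b*.01*y+[0,0,.110]).round(1).tolist() for a in(-1,1) for b in(-1,1)])
```

```text
-1 -1 side crop [455. 323.] wrist [298.4 308.7]
-1 1 side crop [406. 301.] wrist [329.3 308.6]
1 -1 side crop [316. 453.] wrist [296.8 197.8]
1 1 side crop [266. 428.] wrist [330.6 197.8]
hole wrist pred [array([315.00420033, 179.01231085]), array([315.34543421, 256.68501904])] meas (np.float64(315.54005206876525), np.float64(179.07354175183426))
row205 [203, 207, 213, 217, 215, 207, 197, 193, 191, 191, 193, 194, 195, 194, 193, 192, 192, 194, 196, 197, 197, 197, 197, 196, 195, 193, 192, 192, 192, 191, 192, 194, 194, 194, 192, 188, 178, 163, 164, 186, 202, 205, 204, 204, 202, 196]
col [230, 229, 228, 225, 220, 207, 170, 124, 116, 143, 170, 186, 192, 194, 194, 194]
((313.0, 345.0), (48.0, 54.0), 90.0) pred handle top [[284.4, 371.1], [342.1, 371.0], [282.9, 318.9], [343.3, 318.9]]
```

Predictions match within about 1 px, so the spanner sits true in the grip. I'll centre it and come down to just above the ring.

>>> carry_out(
  series=[
    {"grip": 0, "tx": 0.25, "ty": 0.02, "tz": 0, "roll": 0},
    {"grip": 0, "tx": 0.24, "ty": 0.01, "tz": 0.1, "roll": 0},
    {"grip": 0, "tx": 0, "ty": 0, "tz": 0.25, "roll": 0},
    {"grip": 0, "tx": 0, "ty": 0, "tz": 0.25, "roll": 0},
    {"grip": 0, "tx": 0, "ty": 0, "tz": 0.2, "roll": 0},
    {"grip": 0, "tx": 0, "ty": 0, "tz": 0, "roll": 0},
    {"grip": 0, "tx": 0, "ty": 0, "tz": 0, "roll": 0},
    {"grip": 0, "tx": 0, "ty": 0, "tz": 0, "roll": 0},
  ],
)

```text
time: 11.5
tool_pos: [0.5362, 0.1861, 0.1401]
tcp_rot: [[-0.092, 0.996, 0.0], [0.996, 0.092, -0.0], [-0.0, 0.0, -1.0]]
force: [0.5, -1.2, -1.1]
grip_width: 0.228
grip_force: 68.4
```

>>> carry_out(
  series=[
    {"grip": 0, "tx": -0.02, "ty": 0.01, "tz": 0.1, "roll": 0},
    {"grip": 0, "tx": 0, "ty": 0, "tz": 0.1, "roll": 0},
    {"grip": 0, "tx": 0, "ty": 0, "tz": 0.1, "roll": 0},
    {"grip": 0, "tx": 0, "ty": 0, "tz": 0.1, "roll": 0},
    {"grip": 0, "tx": 0, "ty": 0, "tz": 0.08, "roll": 0},
    {"grip": 0, "tx": 0, "ty": 0, "tz": 0, "roll": 0},
    {"grip": 0, "tx": 0, "ty": 0, "tz": 0, "roll": 0},
    {"grip": 0, "tx": 0, "ty": 0, "tz": 0, "roll": 0},
  ],
)

```text
time: 12.3
tool_pos: [0.5365, 0.1857, 0.1281]
tcp_rot: [[-0.092, 0.996, 0.0], [0.996, 0.092, -0.0], [-0.0, 0.0, -1.0]]
force: [-0.4, -0.4, -2.3]
grip_width: 0.224
grip_force: 68.4
```

Tips should be about 4.7 mm inside the holes and there is no contact force. I'll go on down.

>>> carry_out(
  series=[
    {"grip": 0, "tx": 0, "ty": 0, "tz": 0.1, "roll": 0},
    {"grip": 0, "tx": 0, "ty": 0, "tz": 0.1, "roll": 0},
    {"grip": 0, "tx": 0, "ty": 0, "tz": 0.06, "roll": 0},
    {"grip": 0, "tx": 0, "ty": 0, "tz": 0, "roll": 0},
    {"grip": 0, "tx": 0, "ty": 0, "tz": 0, "roll": 0},
    {"grip": 0, "tx": 0, "ty": 0, "tz": 0, "roll": 0},
    {"grip": 0, "tx": 0, "ty": 0, "tz": 0, "roll": 0},
    {"grip": 0, "tx": 0, "ty": 0, "tz": 0, "roll": 0},
  ],
)

```text
time: 13.1
tool_pos: [0.5364, 0.1858, 0.1216]
tcp_rot: [[-0.092, 0.996, 0.0], [0.996, 0.092, 0.0], [0.0, 0.0, -1.0]]
force: [-1.5, -0.1, -1.7]
grip_width: 0.222
grip_force: 68.4
```

Pins are in, with about 1 mm left to the face and no force. Now I'll turn clockwise.

>>> carry_out(
  series=[
    {"grip": 0, "tx": 0, "ty": 0, "tz": 0.02, "roll": 0.3},
    {"grip": 0, "tx": 0, "ty": 0, "tz": 0, "roll": 0.6},
    {"grip": 0, "tx": 0, "ty": 0, "tz": 0, "roll": 0.8},
    {"grip": 0, "tx": 0, "ty": 0, "tz": 0, "roll": 0.8},
    {"grip": 0, "tx": 0, "ty": 0, "tz": 0, "roll": 0.8},
    {"grip": 0, "tx": 0, "ty": 0, "tz": 0, "roll": 0.8},
    {"grip": 0, "tx": 0, "ty": 0, "tz": 0, "roll": 0.8},
    {"grip": 0, "tx": 0, "ty": 0, "tz": 0, "roll": 0.8},
  ],
)

```text
time: 13.9
tool_pos: [0.537, 0.1855, 0.1211]
tcp_rot: [[0.359, 0.933, 0.001], [0.933, -0.359, -0.0], [0.0, 0.001, -1.0]]
force: [1.9, -1.2, -2.8]
grip_width: 0.222
grip_force: 68.5
```

>>> carry_out(
  series=[
    {"grip": 0, "tx": 0, "ty": 0, "tz": 0, "roll": 0.8},
    {"grip": 0, "tx": 0, "ty": 0, "tz": 0, "roll": 0.8},
    {"grip": 0, "tx": 0, "ty": 0, "tz": 0, "roll": 0.8},
    {"grip": 0, "tx": 0, "ty": 0, "tz": 0, "roll": 0.8},
    {"grip": 0, "tx": 0, "ty": 0, "tz": 0, "roll": 0.8},
    {"grip": 0, "tx": 0, "ty": 0, "tz": 0, "roll": 0.6},
    {"grip": 0, "tx": 0, "ty": 0, "tz": 0, "roll": 0},
    {"grip": 0, "tx": 0, "ty": 0, "tz": 0, "roll": 0},
  ],
)

```text
time: 14.7
tool_pos: [0.5367, 0.1855, 0.1211]
tcp_rot: [[0.668, 0.744, 0.001], [0.744, -0.668, -0.0], [0.0, 0.001, -1.0]]
force: [0.7, -2.4, -2.2]
grip_width: 0.227
grip_force: 68.6
```

Run:
```python
from bench import env
import numpy as np
s=env.observe();R=s["tcp_rot"];print(s["time"],s["tool_pos"],np.arctan2(R[1,0],R[0,0]),s["force"],s["torque"],s["tau"][-1])
```

```text
14.7 [0.5367202  0.18553659 0.1210851 ] 0.8396317793413999 [ 0.72927398 -2.37294796 -2.19046104] [-0.53551153 -0.4485648   0.02895746] -0.14972020871937275
```

>>> carry_out(
  series=[
    {"grip": 0, "tx": 0, "ty": 0, "tz": 0, "roll": 0.4},
    {"grip": 0, "tx": 0, "ty": 0, "tz": 0, "roll": 0.4},
    {"grip": 0, "tx": 0, "ty": 0, "tz": 0, "roll": 0.3},
    {"grip": 0, "tx": 0, "ty": 0, "tz": 0, "roll": 0},
    {"grip": 0, "tx": 0, "ty": 0, "tz": 0, "roll": 0},
    {"grip": 0, "tx": 0, "ty": 0, "tz": 0, "roll": 0},
    {"grip": 0, "tx": 0, "ty": 0, "tz": 0, "roll": 0},
    {"grip": 0, "tx": 0, "ty": 0, "tz": 0, "roll": 0},
  ],
)

```text
time: 15.5
tool_pos: [0.5367, 0.1855, 0.1211]
tcp_rot: [[0.731, 0.683, 0.001], [0.683, -0.731, -0.0], [0.0, 0.001, -1.0]]
force: [2.4, -4.4, -2.1]
grip_width: 0.226
grip_force: 69.3
```

Run:
```python
from bench import env
import numpy as np
s=env.observe();R=s["tcp_rot"];print(s["time"],s["tool_pos"],np.arctan2(R[1,0],R[0,0]),s["force"],s["torque"],s["tau"][-1])
from h import *
wrist("w4");p=cv2.imread("pics/w4.png");cv2.imwrite("pics/w4c.png",cv2.resize(p[130:290,220:420],(800,640))[:600])
```

```text
15.5 [0.53669052 0.18548405 0.12113132] 0.7514576151998058 [ 2.38701065 -4.41752555 -2.11700735] [-1.22030247 -0.80899499  0.96125894] -0.9676183015108109
15.5 [0.53669052 0.18548405 0.12113132] [ 6.82704285e-01 -7.30694468e-01  6.73612834e-04]
```

View pics/w4c.png

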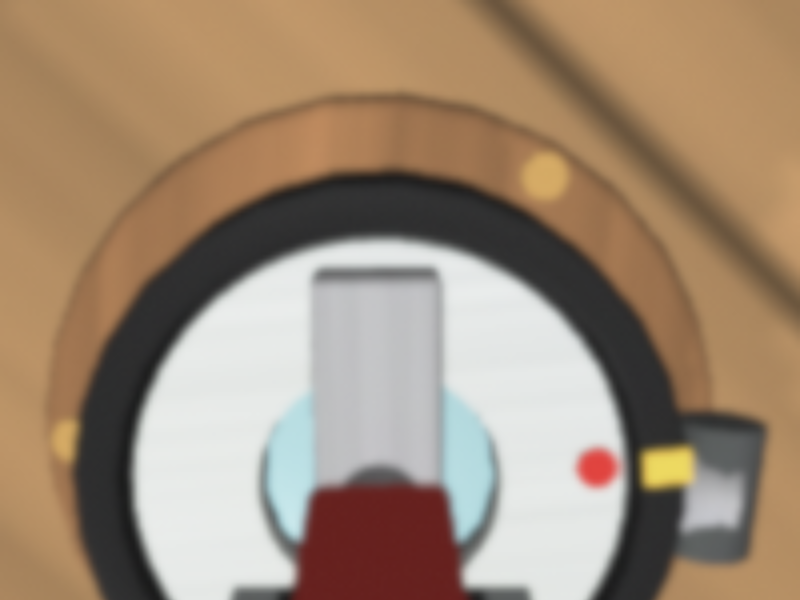

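The red dot at (597,467) faces the yellow mark at (668,467), with 1 N m of torque at the stop. I'll relax the turn and lift out.

>>> carry_out(
  series=[
    {"grip": 0, "tx": 0, "ty": 0, "tz": 0, "roll": -0.5},
    {"grip": 0, "tx": 0, "ty": 0, "tz": 0, "roll": -0.5},
    {"grip": 0, "tx": 0, "ty": 0, "tz": 0, "roll": 0},
    {"grip": 0, "tx": 0, "ty": 0, "tz": -0.2, "roll": 0},
    {"grip": 0, "tx": 0, "ty": 0, "tz": -0.3, "roll": 0},
    {"grip": 0, "tx": 0, "ty": 0, "tz": -0.4, "roll": 0},
    {"grip": 0, "tx": 0, "ty": 0, "tz": -0.8, "roll": 0},
    {"grip": 0, "tx": 0, "ty": 0, "tz": -0.8, "roll": 0},
  ],
)

```text
time: 16.35
tool_pos: [0.5359, 0.1858, 0.1847]
tcp_rot: [[0.674, 0.738, -0.001], [0.738, -0.674, 0.0], [-0.001, -0.001, -1.0]]
force: [-0.3, 0.4, -1.1]
grip_width: 0.227
grip_force: 68.6
```

>>> carry_out(
  series=[
    {"grip": 0, "tx": 0, "ty": 0, "tz": -0.8, "roll": -0.3},
    {"grip": 0, "tx": 0, "ty": 0, "tz": -0.5, "roll": -0.3},
    {"grip": 0, "tx": 0, "ty": 0, "tz": 0, "roll": -0.3},
    {"grip": 0, "tx": 0, "ty": 0, "tz": 0, "roll": -0.2},
    {"grip": 0, "tx": 0, "ty": 0, "tz": 0, "roll": 0},
    {"grip": 0, "tx": 0, "ty": 0, "tz": 0, "roll": 0},
    {"grip": 0, "tx": 0, "ty": 0, "tz": 0, "roll": 0},
    {"grip": 0, "tx": 0, "ty": 0, "tz": 0, "roll": 0},
  ],
)

```text
time: 17.15
tool_pos: [0.5363, 0.1856, 0.2156]
tcp_rot: [[0.607, 0.795, -0.001], [0.795, -0.607, -0.0], [-0.001, -0.0, -1.0]]
force: [0.2, -0.1, -1.7]
grip_width: 0.222
grip_force: 68.7
```

Run:
```python
from h import *
from bench import env
p=wrist("w5"); n="w5"
# ring check
s=env.observe();R=s["tcp_rot"];print(np.arctan2(R[1,0],R[0,0]))
c=cal(n); print("hole pred @1.4", [proj(c,np.array([.5368,.1852,.053])+k*.03*np.array([np.cos(a),np.sin(a),0])) for k,a in((1,.864),(1,.864+np.pi/2),(1,.864-np.pi/2))])
u,v=proj(c,np.array([.5368,.1852,.053])+.03*np.array([np.cos(.864-np.pi/2),np.sin(.864-np.pi/2),0]))
d=onz(n,*cen(n,u,v,14,"red"),.053); y=onz(n,*cen(n,*proj(c,[.5368+.046*np.cos(-.705),.1852+.046*np.sin(-.705),.057]),10,"yel"),.057)
o=np.array([.5368,.1852,0]); print("dot,yel",np.arctan2(*(d-o)[[1,0]]),np.arctan2(*(y-o)[[1,0]]),np.linalg.norm((d-o)[:2]))
dl=np.array([.5555,-.191,0])-s["tool_pos"]; print("to rest, tool units",(R.T@dl)/.025)
```

```text
17.15 [0.53628551 0.18560513 0.21564021] [ 7.94702764e-01 -6.06998758e-01 -1.57701504e-04]
0.9185552382403395
hole pred @1.4 [array([316.40408037, 188.24978822]), array([282.25123513, 218.97930998]), array([346.88987487, 222.41070898])]
dot,yel -0.7134053302226134 -0.7135866848480482 0.036110472713450185
to rest, tool units [-11.50260148   9.75337483   8.63554033]
```

The dot and the mark are at the same angle, so the ring is at its stop. I'll travel back to the rest.

>>> carry_out(
  series=[
    {"grip": 0, "tx": -0.5, "ty": 0.4, "tz": 0, "roll": 0},
    {"grip": 0, "tx": -1, "ty": 0.85, "tz": 0, "roll": 0},
    {"grip": 0, "tx": -1, "ty": 0.85, "tz": 0, "roll": 0},
    {"grip": 0, "tx": -1, "ty": 0.85, "tz": 0, "roll": 0},
    {"grip": 0, "tx": -1, "ty": 0.85, "tz": 0, "roll": 0},
    {"grip": 0, "tx": -1, "ty": 0.85, "tz": 0, "roll": 0},
    {"grip": 0, "tx": -1, "ty": 0.85, "tz": 0, "roll": 0},
    {"grip": 0, "tx": -1, "ty": 0.85, "tz": 0, "roll": 0},
  ],
)

```text
time: 18.0
tool_pos: [0.5483, -0.0621, 0.2162]
tcp_rot: [[0.607, 0.794, 0.0], [0.794, -0.607, -0.0], [-0.0, 0.0, -1.0]]
force: [-0.7, 0.5, -1.5]
grip_width: 0.228
grip_force: 68.8
```

>>> carry_out(
  series=[
    {"grip": 0, "tx": -1, "ty": 0.85, "tz": 0, "roll": 0},
    {"grip": 0, "tx": -1, "ty": 0.85, "tz": 0, "roll": 0},
    {"grip": 0, "tx": -1, "ty": 0.85, "tz": 0, "roll": 0},
    {"grip": 0, "tx": -0.7, "ty": 0.6, "tz": 0.3, "roll": 0},
    {"grip": 0, "tx": -0.3, "ty": 0.25, "tz": 0.5, "roll": 0},
    {"grip": 0, "tx": 0, "ty": 0, "tz": 0.8, "roll": 0},
    {"grip": 0, "tx": 0, "ty": 0, "tz": 0.4, "roll": 0},
    {"grip": 0, "tx": 0, "ty": 0, "tz": 0, "roll": 0},
  ],
)

```text
time: 18.8
tool_pos: [0.5546, -0.1897, 0.1643]
tcp_rot: [[0.606, 0.795, -0.003], [0.795, -0.606, 0.001], [-0.001, -0.003, -1.0]]
force: [0.3, 0.3, -1.6]
grip_width: 0.225
grip_force: 68.7
```

Run:
```python
from h import *
from bench import env
p=wrist("w6"); s=env.observe();R=s["tcp_rot"];T=s["tool_pos"];print(T,np.arctan2(R[1,0],R[0,0]),"to rest",R.T@(np.array([.5555,-.191,0])-T)/.025)
n="w6";K,Rc,t=cal(n); d=np.load("pics/w6.npy"); v,u=np.mgrid[100:300,240:400]
P=(np.linalg.inv(K)@np.stack([u.ravel(),v.ravel(),np.ones(u.size)])*d[100:300,240:400].ravel()).T; P=(P-t)@Rc
q=P[(abs(P[:,2]-.038)<.004)]; q=q[np.linalg.norm(q[:,:2]-[.555,-.191],axis=1)<.07]
L=(q-T)@R; print("rest top in tool x range",L[:,0].min(),L[:,0].max(),"y",L[:,1].min(),L[:,1].max())
print("expected rest corners px",[proj((K,Rc,t),np.array([.5557,-.1907,.038])+a*.05*np.array([np.cos(.925),np.sin(.925),0])+b*.024*np.array([-np.sin(.925),np.cos(.925),0])).round(1).tolist() for a in(-1,1) for b in(-1,1)])
cv2.imwrite("pics/w6c.png",cv2.resize(p[100:280,200:440],(800,600)))
```

```text
18.8 [ 0.5546185  -0.18970486  0.1642908 ] [ 0.79527199 -0.60624389 -0.00328674]
[ 0.55518999 -0.19000373  0.16531619] 0.9194510284113894 to rest [-0.01994261  0.04618506  6.61258814]
rest top in tool x range -0.04042305945726984 0.04996383072783161 y -0.0229260914160614 0.025870231884605528
expected rest corners px [[344.2, 286.3], [288.5, 286.6], [346.3, 167.9], [285.1, 168.3]]
```

View pics/w6c.png

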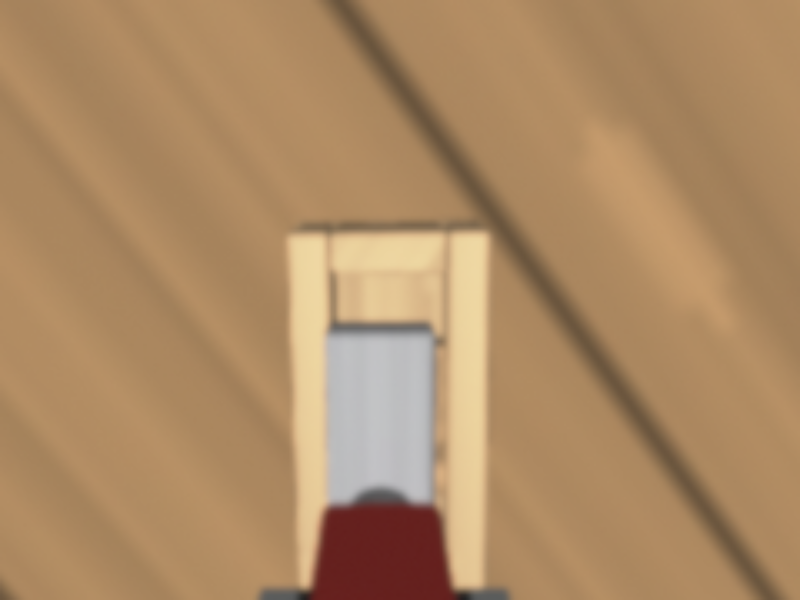

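The bar, centred at about (380,415) in the crop, hangs roughly 1.5 mm left of the trough's centre line at about (389). I'll correct that and go down.

>>> carry_out(
  series=[
    {"grip": 0, "tx": 0, "ty": 0.06, "tz": 0.2, "roll": 0},
    {"grip": 0, "tx": 0, "ty": 0, "tz": 0.5, "roll": 0},
    {"grip": 0, "tx": 0, "ty": 0, "tz": 0.6, "roll": 0},
    {"grip": 0, "tx": 0, "ty": 0, "tz": 0.5, "roll": 0},
    {"grip": 0, "tx": 0, "ty": 0, "tz": 0.3, "roll": 0},
    {"grip": 0, "tx": 0, "ty": 0, "tz": 0, "roll": 0},
    {"grip": 0, "tx": 0, "ty": 0, "tz": 0, "roll": 0},
    {"grip": 0, "tx": 0, "ty": 0, "tz": 0, "roll": 0},
  ],
)

```text
time: 19.65
tool_pos: [0.5572, -0.1919, 0.114]
tcp_rot: [[0.607, 0.795, 0.001], [0.795, -0.607, -0.0], [0.0, 0.001, -1.0]]
force: [0.7, -0.4, -2.1]
grip_width: 0.225
grip_force: 68.8
```

>>> carry_out(
  series=[
    {"grip": 0, "tx": 0, "ty": 0, "tz": 0.15, "roll": 0},
    {"grip": 0, "tx": 0, "ty": 0, "tz": 0.15, "roll": 0},
    {"grip": 0, "tx": 0, "ty": 0, "tz": 0.15, "roll": 0},
    {"grip": 0, "tx": 0, "ty": 0, "tz": 0.15, "roll": 0},
    {"grip": 0, "tx": 0, "ty": 0, "tz": 0.1, "roll": 0},
    {"grip": 0, "tx": 0, "ty": 0, "tz": 0, "roll": 0},
    {"grip": 0, "tx": 0, "ty": 0, "tz": 0, "roll": 0},
    {"grip": 0, "tx": 0, "ty": 0, "tz": 0, "roll": 0},
  ],
)

```text
time: 20.45
tool_pos: [0.557, -0.1917, 0.0962]
tcp_rot: [[0.607, 0.795, 0.0], [0.795, -0.607, -0.0], [0.0, 0.0, -1.0]]
force: [0.7, -0.6, -1.0]
grip_width: 0.225
grip_force: 68.8
```

>>> carry_out(
  series=[
    {"grip": 0, "tx": 0, "ty": 0, "tz": 0.08, "roll": 0},
    {"grip": 0, "tx": 0, "ty": 0, "tz": 0.06, "roll": 0},
    {"grip": 0, "tx": 0, "ty": 0, "tz": 0.04, "roll": 0},
    {"grip": 0, "tx": 0, "ty": 0, "tz": 0.03, "roll": 0},
    {"grip": 0, "tx": 0, "ty": 0, "tz": 0, "roll": 0},
    {"grip": 0, "tx": 0, "ty": 0, "tz": 0, "roll": 0},
    {"grip": 0, "tx": 0, "ty": 0, "tz": 0, "roll": 0},
    {"grip": 0, "tx": 0, "ty": 0, "tz": 0, "roll": 0},
  ],
)

```text
time: 21.25
tool_pos: [0.5569, -0.1916, 0.0908]
tcp_rot: [[0.607, 0.795, 0.0], [0.795, -0.607, -0.0], [0.0, 0.0, -1.0]]
force: [-0.5, 1.1, -1.3]
grip_width: 0.225
grip_force: 69.0
```

>>> carry_out(
  series=[
    {"grip": 0, "tx": 0, "ty": 0, "tz": 0.03, "roll": 0},
    {"grip": 0, "tx": 0, "ty": 0, "tz": 0.02, "roll": 0},
    {"grip": 0, "tx": 0, "ty": 0, "tz": 0, "roll": 0},
    {"grip": 0, "tx": 0, "ty": 0, "tz": 0, "roll": 0},
    {"grip": 0, "tx": 0, "ty": 0, "tz": 0, "roll": 0},
    {"grip": 0, "tx": 0, "ty": 0, "tz": 0, "roll": 0},
    {"grip": 0, "tx": 0, "ty": 0, "tz": 0, "roll": 0},
    {"grip": 0, "tx": 0, "ty": 0, "tz": 0, "roll": 0},
  ],
)

```text
time: 22.05
tool_pos: [0.5569, -0.1917, 0.0907]
tcp_rot: [[0.607, 0.795, 0.001], [0.795, -0.607, 0.001], [0.001, 0.0, -1.0]]
force: [-3.0, 1.9, 13.9]
grip_width: 0.217
grip_force: 71.1
```

Seated: the upward force rose to 14 N at the original height. I'll release gently.

>>> carry_out(
  series=[
    {"grip": 0.25, "tx": 0, "ty": 0, "tz": 0, "roll": 0},
    {"grip": 0.3, "tx": 0, "ty": 0, "tz": 0, "roll": 0},
    {"grip": 0.4, "tx": 0, "ty": 0, "tz": 0, "roll": 0},
    {"grip": 0.6, "tx": 0, "ty": 0, "tz": 0, "roll": 0},
    {"grip": 0.8, "tx": 0, "ty": 0, "tz": 0, "roll": 0},
    {"grip": 0.8, "tx": 0, "ty": 0, "tz": 0, "roll": 0},
    {"grip": 0.8, "tx": 0, "ty": 0, "tz": 0, "roll": 0},
    {"grip": 0.8, "tx": 0, "ty": 0, "tz": 0, "roll": 0},
  ],
)

```text
time: 22.85
tool_pos: [0.5569, -0.1916, 0.0895]
tcp_rot: [[0.607, 0.795, -0.0], [0.795, -0.607, -0.0], [-0.0, -0.0, -1.0]]
force: [-0.6, -0.0, -0.9]
grip_width: 0.8
grip_force: 0.0
```

>>> carry_out(
  series=[
    {"grip": 0.8, "tx": 0, "ty": 0, "tz": -0.3, "roll": 0},
    {"grip": 0.8, "tx": 0, "ty": 0, "tz": -0.7, "roll": 0},
    {"grip": 0.8, "tx": 0, "ty": 0, "tz": -0.9, "roll": 0},
    {"grip": 0.8, "tx": 0, "ty": 0, "tz": -0.9, "roll": 0},
    {"grip": 0.8, "tx": 0, "ty": 0, "tz": -0.9, "roll": 0},
    {"grip": 0.8, "tx": 0, "ty": 0, "tz": -0.9, "roll": 0},
    {"grip": 0.8, "tx": 0, "ty": 0, "tz": -0.9, "roll": 0},
    {"grip": 0.8, "tx": 0, "ty": 0, "tz": 0, "roll": 0},
  ],
)

```text
time: 23.65
tool_pos: [0.558, -0.1924, 0.2303]
tcp_rot: [[0.607, 0.795, 0.005], [0.795, -0.607, -0.001], [0.002, 0.004, -1.0]]
force: [0.2, -0.2, 0.1]
grip_width: 0.802
grip_force: 0.0
```

Run:
```python
from h import *
from bench import env
wrist("w7"); p,d=env.get_image("side"); a=cv2.resize(p[180:270,320:440],(400,300),interpolation=cv2.INTER_CUBIC)
w=cv2.imread("pics/w7.png"); b=cv2.resize(w[140:320,200:440],(400,300)); cv2.imwrite("pics/fin.png",np.hstack([a,b]))
i=w.astype(int); m=((i[...,2]-np.maximum(i[...,0],i[...,1])>120)&(i[...,2]>185)).astype(np.uint8); m[:180]=0;m[310:]=0
r=cv2.minAreaRect(max(cv2.findContours(m,0,2)[0],key=cv2.contourArea)); print("handle top",onz("w7",*r[0],.133),dep("w7",*r[0]))
```

```text
23.65 [ 0.55804777 -0.19239256  0.23029352] [ 0.79472231 -0.60695708  0.0044212 ]
handle top [ 0.55740173 -0.19130568  0.133     ] [ 0.5575371  -0.19113634  0.13380529]
```

View pics/fin.png

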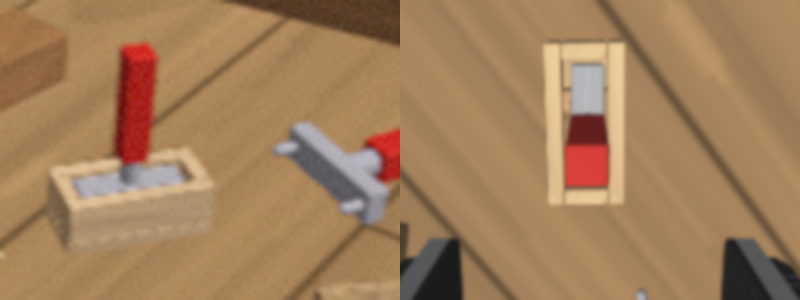

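The spanner stands upright in the rest, with its handle at (135,100) in the left half. The bar lies in the trough, the top is at the right height, it is within 2 mm of the rest's centre, and the gripper is clear.

```bash
python3 -c "
from bench import env
print(env.job_done())"
```

```text
the job is handed in; nothing more can be done
None
```

I turned the ring clockwise to its stop, with the red dot on the yellow mark, stood the spanner back upright in its rest, and handed the job in after about 24 of the 61 s; no verdict came back.

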